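Empty the hand-turned tumbling barrel into its tray

ROBOT

A 7-joint arm with a two-finger parallel gripper is mounted at the origin on a cart in front of the work surface, level with it; the furniture and walls round the work are solid. World frame = base frame: x ahead of the robot, y to its left, z up, the work surface at z = 0. Lengths are in m, angles in rad, forces in N, time in s.
With the tool pointing down it reaches from about 0.4 to 0.9 m from the base axis. Payload 5.5 kg.
Tool frame: the origin (TCP) lies midway between the tips of the shut fingers; the grasp point (between the pads) lies 19 mm behind it; z points along the fingers, y is the line along which they close (so a half turn about z gives the same grasp; the last joint's range is limited). The gripper opens to 85 mm and grips with 20 to 120 N. Pads are 22 mm wide; open, the fingers measure 114 mm over their backs; the gripper's body (76 mm by 85 mm) begins 54 mm behind the grasp point. The pads swing forward as they close: fully open they stand 13 mm farther back than shut.
Start: joints at [-1.068, 0.501, -0.427, 1.55, 0.221, 1.138, -0.21], TCP at [0.154, 0.631, 0.231] pointing down, gripper open.
Joint ranges: [-2.88, 2.88], [-0.31, 2.03], [-1.54, 1.56], [0.2, 2.42], [-1.41, 4.55], [0.19, 2.02], [-2.57, 2.57]. Speed limits (rad/s): [2.57, 2.57, 3.14, 3.14, 3.14, 3.14, 3.14].

INTERFACE

Orientations are given as a unit quaternion [x, y, z, w].
In Python, from rig import telemetry, cams, manip, spotter gives the robot as it stands. The module is installed in compiled form; this text tells all that it offers.
- The arm moves only by the tool move_arm, never from a script. Its argument "deltas" is a list of rows, each a list of 3 entries, a list of its own where there are three numbers: the shift along the tool's x, y, z in mm, then the turn, a rotation vector about the tool's x, y, z in rad, then the closure in counts, from 0 (fully open) to 255 (shut). In form: [[[tx, ty, tz], [rx, ry, rz], jaw], ...]. A call has 1 to 10 rows; each row is the pose to reach, as a shift and turn from the pose commanded when the call began, along the tool's axes at that moment; what a row does not reach only later rows make up. A row lasts 1/8 s, in which the tool goes at most 62.5 mm and 10.7 degrees, less where a joint would pass 70% of its speed; a pose out of reach is approached as far as the arm can. A call with a gripper value outside its range is refused whole. The fingers move at their own pace and stop on an object; "force" is the grip in N (left out, the last holds). Time passes only in rows, so rows that repeat a pose let the fingers close. It gives the time, the measured TCP pose, the force, the opening and the grip force at its end, in the units of the state.
- telemetry.read_state(): the state, without advancing time (a new reading comes with each control period).
- cams.capture(name): name is "scene" or "top"; returns (picture, depth): 420x560x3 uint8, blue, green, red; 420x560 float32, m along the optical axis (not along the pixel's ray), 0 where there is no reading.
- cams.camera_info(name): a dict with "camera_matrix" (3x3 intrinsics, pixels), "dist" ([k1, k2, p1, p2, k3] as OpenCV has them; the pictures are not rectified), "T" (4x4, takes a point from camera to world coordinates). Camera axes: x right, y up, looking along -z (the intrinsics and any distortion apply to the point x, -y, -z); pixel columns grow to the right and rows downward; lengths in m; the calibration is good to about 2 mm. A picture is of the moment at which its call begins. camera_info takes no time and is no camera call.
- manip.finish_job(): hands the job in; it is judged then, once.
Trained networks look in the newest picture that a camera, given by its name, has taken for a name from the list of things; names that differ only in an ending like _2 or _b are one class to them, and where a whole thing is asked for, a point or a joint stands for the part that bears it (a point fixed in the world has none). Each returns a list of dicts, best first, with "p" (0 to 1); they miss things now and then, are a little off and sometimes report something else, mostly with a low value. They report only what shows in the picture. A call takes as long as a camera call.
- spotter.trace(thing, camera): "mask" (420x560 bool, what is visible of it) and "rect" ([left, top, width, height] in pixels, round what is visible of it).
The state is a dict: "time_s": time; "q": joint angles; "dq": joint speeds; "tau": joint torques, N m; "eef_pos": TCP position; "eef_rot": TCP orientation; "wrist_force": force on the tool from outside, world axes, zero at the start; "moment": the same for the moment, N m; "width": opening from 0.0 (shut) to 1.0 (fully open); "grasp_force": force on a finger pad.
Only numpy, scipy, OpenCV 4.12 (cv2) and the standard library are available. Lean on these libraries where they do the work, as an engineer would, in place of code of your own. Each camera call takes 0.05 s, during which the arm holds its last target. There are 200 camera calls.

TASK

First slide the metal tray by its upright wooden grip squarely under the tumbling barrel, fully home against the stop strip. Then turn the barrel by its spokes, always pushing the topmost ones to the robot's right, until it comes up gently against its stop with the side port facing straight down, so that all three dowels drop into the tray. Leave the tray where it is, do not force the barrel, and do not disturb the wedge, tape measure, glue bottle or filler tin.

Things in the scene. Friction and masses are not known exactly. Their poses are not given: they have to be found in the camera images.
- station: Fixed plywood board, top face 15 mm above this origin, with two wooden uprights (60 mm wide, rounded tops 145 mm above the origin; each spans 62 to 77 mm from the origin along x) that carry the barrel. Origin: underside of the board, below the barrel's middle. x points away from the robot, along the axle, which is 115 mm above the origin; y to the robot's left. The board reaches from y = -120 to +335 mm.
- barrel (a joint): Barrel angle about the axle, rad: 0 = port straight up, grows as the top moves to the robot's right (station -y), pi = port straight down against a rigid stop. Starts between -0.4 and 0.5; turning the other way does not reach the stop. Dry friction of about 0.15 N m: it stays where it is left. The barrel is aluminium, 104 mm across, 112 mm long.
- port (a point): Centre of the barrel's side port, a lengthwise opening 44 x 100 mm in its wall, 46 mm from the axle; the z axis points out of the port, away from the axle. A spoke leaning more than about 30 degrees from upright towards the pushing finger may jam rather than turn; push more upright ones and change spokes.
- hub (a point): Centre of the spoke wheel on the axle, at the barrel end nearest the robot, 98 mm from the barrel's middle. Six steel spokes, 8 mm thick with 14 mm wooden ball ends, reach 85 mm from the axle at every 60 degrees, the first along the port's direction (this frame's z); x lies along the axle. They clear the near upright by 17 mm; nothing else is near them above the axle.
- tray_grip (a point): Holding point on the tray's upright wooden grip (12 mm thick along x, 36 mm along y, 52 mm tall), 34 mm above the tray's underside. The loose tray (about 0.22 kg, dark sheet steel, 110 mm wide in x, 28 mm tall) extends to -y: its open box lies 59.5 to 214.5 mm from here. It starts on the board left of the barrel and fits between the uprights with 7 mm to spare each side.
- tray_home (a point): Fixed point on the board where tray_grip is when the tray is fully home: then the tray's far end touches the stop strip, a wooden bar 20 mm tall across the board on the right of the barrel, and the tray is square to the station.
- dowel_a_mid (a point): Centre of one of three loose beech dowels, 8 mm thick and 36 mm long (along y), lying inside the barrel at the start.
- dowel_b_mid (a point): Centre of one of three loose beech dowels, 8 mm thick and 36 mm long (along y), lying inside the barrel at the start.
- dowel_c_mid (a point): Centre of one of three loose beech dowels, 8 mm thick and 36 mm long (along y), lying inside the barrel at the start.
- wedge: Bystander: oak wedge 28 x 100 x 17 mm lying on the board; origin at its underside centre.
- tape_measure: Bystander: yellow tape measure 31 x 92 x 62 mm standing on the board; origin at its underside centre.
- glue_bottle: Bystander: glue bottle 54 mm across, 190 mm tall, at the back; origin at its underside centre.
- filler_tin: Bystander: filler tin 69 mm across, 68 mm tall, at the back; origin at its underside centre.

How it is judged:
On the way, in this order (a step that is already met when the one before it is completed fails the run):
1. the tray is under the barrel, square and against the stop strip (within 8 mm) (y of tray_grip in the frame of station between 0.134 and 0.1525 m and x of tray_grip in the frame of station between -0.014 and 0.014 m and angle between the y axis of tray_grip and the y axis of station, either way round below 0.12 rad and height (world z) of tray_grip below 0.064 m), for 0.2 s.
2. the barrel is turned to its stop, port facing down within about 10 degrees (angle between port's own z axis and vertical above 2.96 rad), for 0.2 s.
At the end, for the whole second after the job is handed in: The tray stands on the board under the barrel within 8 mm of the stop strip, centred within 14 mm and square within 0.12 rad; the port faces down within 0.18 rad; all three dowels lie in the tray and stay there (all of step 1 and angle between port's own z axis and vertical above 2.96 rad and x of dowel_a_mid in the frame of tray_grip between -0.056 and 0.056 m and y of dowel_a_mid in the frame of tray_grip between -0.215 and -0.058 m and z of each of dowel_a_mid, dowel_b_mid, dowel_c_mid in the frame of tray_grip below 0 m and x of dowel_b_mid in the frame of tray_grip between -0.056 and 0.056 m and y of dowel_b_mid in the frame of tray_grip between -0.215 and -0.058 m and x of dowel_c_mid in the frame of tray_grip between -0.056 and 0.056 m and y of dowel_c_mid in the frame of tray_grip between -0.215 and -0.058 m); the robot touches nothing.
It fails at once if the barrel is forced: the fingers press on it with more than 40 N (contact force between the fingers and barrel above 40 N).
It fails at once if a bystander is moved more than 30 mm (distance of any of wedge, tape_measure, glue_bottle, filler_tin from where it was at the start of the episode above 0.03 m).
It also fails if it takes over 64 s, if anything falls off the work surface, if the arm or the gripper's body presses on something with over 40 N, if the wrist force passes 120 N, or if a joint passes its speed limit or range.

## Working session

There is one attempt and no reset: what is moved stays moved. The work goes in short steps, Python scripts to look and compute and a tool call to move; the robot and the scene stay as the last step left them, time stands still between calls to the robot, and variables do not carry over. Pictures are saved under pics/ and viewed, at most 10 in all, crops included, and the job is handed in when it is done.

Besides the shell and the picture viewer there is one more tool, called as name([rows], argument=value, ...), one row to a line, values as JSON. move_arm: Moves the arm, as the interface text tells. Its arguments: {"type":"object","properties":{"deltas":{"type":"array","items":{"type":"array"}},"force":{"type":"number"}},"required":["deltas"]}

```bash
mkdir -p pics; cat > h.py <<'E'
import numpy as np, cv2
from rig import telemetry, cams, manip, spotter
from scipy.spatial.transform import Rotation as R
def shot(n):
    im,d=cams.capture(n); return im,d
def pts(n,d,mask):
    ci=cams.camera_info(n); K=np.array(ci["camera_matrix"]);T=np.array(ci["T"])
    v,u=np.nonzero(mask&(d>0)); z=d[v,u]
    p=cv2.undistortPoints(np.c_[u,v].astype(float)[:,None],K,np.array(ci["dist"]))[:,0]
    c=np.c_[p[:,0]*z,-p[:,1]*z,-z]
    return c@T[:3,:3].T+T[:3,3]
def proj(n,P):
    ci=cams.camera_info(n);T=np.array(ci["T"]);c=(np.atleast_2d(P)-T[:3,3])@T[:3,:3]
    c=c*[1,-1,-1]
    return cv2.projectPoints(c,np.zeros(3),np.zeros(3),np.array(ci["camera_matrix"]),np.array(ci["dist"]))[0][:,0]
def st():
    s=telemetry.read_state(); print({k:np.round(s[k],4).tolist() for k in("time_s","q","eef_pos","eef_rot","wrist_force","width","grasp_force")}); 
    print(R.from_quat(s["eef_rot"]).as_matrix().round(4).tolist()); return s
E
python3 - <<'E'
from h import *
np.set_printoptions(precision=4,suppress=True)
st()
for n in("scene","top"):
    im,d=shot(n); cv2.imwrite(f"pics/{n}0.png",im)
    print(n,np.array(cams.camera_info(n)["T"]))
    for t in("station","barrel","hub","tray_grip","wedge","tape_measure","glue_bottle","filler_tin"):
        r=spotter.trace(t,n)
        for x in r[:2]:
            p=pts(n,d,x["mask"]); print(t,round(x["p"],2),x["rect"],len(p), *( (np.percentile(p,2,axis=0),np.median(p,axis=0),np.percentile(p,98,axis=0)) if len(p) else ()))
st()
E
```

```text
{'time_s': 0.0, 'q': [-1.0678, 0.5018, -0.4268, 1.5515, 0.2208, 1.1383, -0.2103], 'eef_pos': [0.1542, 0.6307, 0.2303], 'eef_rot': [0.1196, 0.9928, -0.001, -0.0002], 'wrist_force': [-0.6258, 0.0281, -0.0147], 'width': 0.9985, 'grasp_force': 0.0}
[[-0.9714, 0.2374, -0.0005], [0.2374, 0.9714, -0.0019], [0.0001, -0.002, -1.0]]
scene [[ 0.7003  0.515  -0.4944  0.0983]
 [-0.7138  0.5041 -0.4861 -0.4929]
 [-0.0011  0.6933  0.7206  0.8417]
 [ 0.      0.      0.      1.    ]]
station 0.77 [189.7, 200.3, 198.6, 167.4] 14316 [ 0.3799 -0.3061  0.0177] [ 0.4766 -0.1858  0.0224] [0.6553 0.1306 0.1698]
barrel 0.94 [269.1, 234.7, 88.5, 87.8] 2921 [ 0.4344 -0.2432  0.0662] [ 0.5135 -0.1934  0.138 ] [ 0.5938 -0.1455  0.1878]
hub 0.69 [271.0, 233.8, 89.0, 89.4] 3132 [ 0.4345 -0.251   0.0244] [ 0.5127 -0.193   0.1359] [ 0.5945 -0.105   0.1844]
tray_grip 0.81 [245.2, 216.9, 60.4, 67.6] 1912 [ 0.4808 -0.1059  0.0209] [ 0.536  -0.0233  0.0253] [0.5898 0.0819 0.0713]
wedge 0.91 [216.9, 256.5, 22.7, 28.8] 407 [ 0.3848 -0.0218  0.0214] [0.4036 0.0218 0.0298] [0.4224 0.0696 0.0392]
tape_measure 0.68 [299.3, 21
[... 1549 characters left out ...]
9] [ 0.653 -0.017  0.087]
glue_bottle 0.87 [209.8, 134.1, 23.6, 27.4] 542 [0.7179 0.0819 0.0155] [0.7312 0.1033 0.1211] [0.7644 0.1315 0.1854]
glue_bottle 0.31 [306.9, 184.8, 64.7, 69.6] 2233 [ 0.4367 -0.2508  0.0551] [ 0.5233 -0.182   0.1452] [ 0.5921 -0.1321  0.1888]
filler_tin 0.86 [272.2, 134.3, 26.1, 34.4] 574 [ 0.7072 -0.1018  0.0084] [ 0.7324 -0.0714  0.0693] [ 0.7714 -0.0413  0.0752]
{'time_s': 0.9, 'q': [-1.0678, 0.5008, -0.427, 1.5504, 0.2208, 1.1383, -0.2103], 'eef_pos': [0.1543, 0.6314, 0.2313], 'eef_rot': [0.1196, 0.9928, 0.0, -0.0], 'wrist_force': [0.0902, 0.52, 0.3334], 'width': 1.0013, 'grasp_force': 0.0}
[[-0.9714, 0.2375, 0.0], [0.2375, 0.9714, 0.0001], [0.0, 0.0001, -1.0]]
```

```bash
python3 - <<'E'
from h import *
a=cv2.imread("pics/scene0.png")[130:380,170:410]; b=cv2.imread("pics/top0.png")[120:300,190:400]
cv2.imwrite("pics/s1.png",cv2.resize(a,None,fx=2.4,fy=2.4,interpolation=2)); cv2.imwrite("pics/t1.png",cv2.resize(b,None,fx=3.3,fy=3.3,interpolation=2))
E
```

```text
(no output)
```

View pics/s1.png

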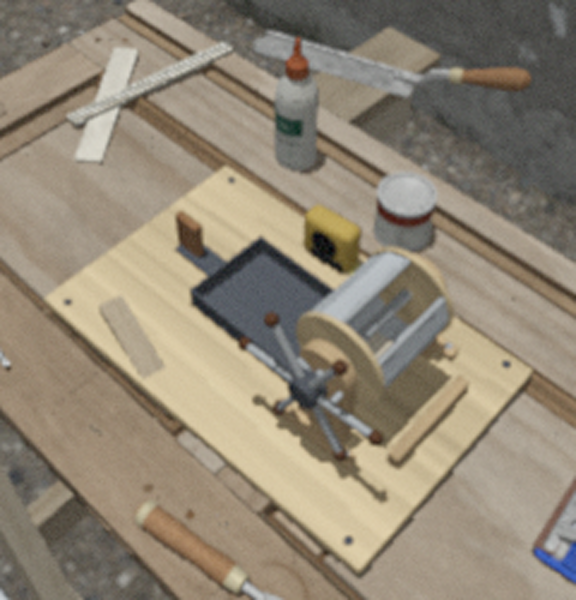

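View pics/t1.png

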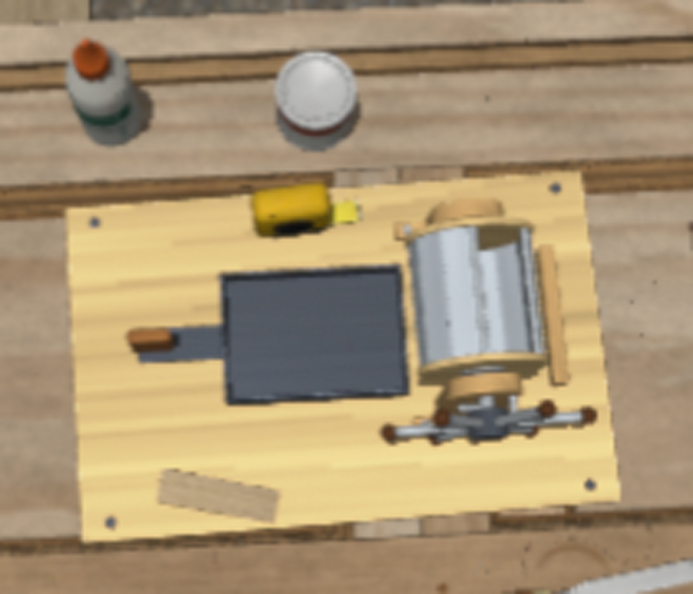

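```bash
cat > m.py <<'E'
from h import *
np.set_printoptions(precision=4,suppress=True)
full=np.ones((420,560),bool)
def rect(P):
    c,s,a=cv2.minAreaRect((P[:,:2]*1000).astype(np.float32)); return np.round(c,1),np.round(s,1),round(a,2)
def measure():
    out={}
    for n in("scene","top"):
        im,d=shot(n); P=pts(n,d,full); out[n]=P
        bm=(spotter.trace("station",n) or [{}])[0].get("mask",full)
        B=pts(n,d,cv2.erode(bm.astype(np.uint8),np.ones((2,2)))>0); B=B[(abs(B[:,2]-.0215)<.006)]
        print(n,"board",rect(B),np.median(B[:,2]))
    return out
E
python3 - <<'E'
from m import *
o=measure()
for n,P in o.items():
    print("table z",[np.median(P[(abs(P[:,0]-x)<.02)&(abs(P[:,1]-y)<.02),2]) for x,y in((.5,.25),(.55,.3),(.5,-.42))])
    g=P[(P[:,2]>.045)&(P[:,2]<.1)&(abs(P[:,0]-.54)<.05)&(P[:,1]>.02)&(P[:,1]<.15)]
    print("grip",len(g),g.min(0),g.max(0),rect(g[g[:,2]>.06]))
    t=P[(P[:,2]>.034)&(P[:,2]<.056)&(P[:,0]>.47)&(P[:,0]<.61)&(P[:,1]>-.15)&(P[:,1]<.04)]
    print("tray rim",len(t),rect(t),np.median(t[:,2]))
    w=P[(P[:,2]>.06)&(P[:,0]>.38)&(P[:,0]<.47)&(P[:,1]>-.35)&(P[:,1]<-.05)]
    print("wheel",len(w),w.min(0),w.max(0))
    b=P[(P[:,2]>.09)&(P[:,0]>.44)&(P[:,0]<.62)&(P[:,1]>-.35)&(P[:,1]<-.05)]
    print("barrel",len(b),rect(b),b[:,2].max())
E
```

```text
scene board (array([522.4, -85. ]), array([290. , 452.2]), 1.76) 0.02161570114175093
top board (array([521.6, -81.5]), array([291. , 452.6]), 1.75) 0.021403042822753626
table z [np.float64(-0.001164993150187199), np.float64(0.0007523539399341139), np.float64(-0.0001578786106314345)]
grip 109 [0.528  0.0545 0.0455] [0.5412 0.0909 0.076 ] (array([534.7,  72.4]), array([35. , 13.1]), 88.45)
tray rim 412 (array([536.7, -59.9]), array([113. , 151.2]), 1.05) 0.045071052475555706
wheel 988 [ 0.4322 -0.2784  0.0605] [ 0.47   -0.1103  0.2003]
barrel 2843 (array([ 529.7, -194.1]), array([179.3, 168.1]), 0.13) 0.2003204823497975
table z [np.float64(-7.657167519004027e-05), np.float64(0.0017494752007158887), np.float64(-0.0003952304028168596)]
grip 80 [0.5278 0.0568 0.0457] [0.5401 0.0911 0.079 ] (array([534. ,  74.5]), array([12.1, 33.2]), 0.02)
tray rim 313 (array([535.2, -60.7]), array([111.2, 152.5]), 0.41) 0.04767348229991408
wheel 575 [ 0.4305 -0.2751  0.0609] [ 0.4699 -0.1069  0.201 ]
barrel 2152 (array([ 528.8, -191. ]), array([177.6, 168. ]), 0.07) 0.20099675682819917
```

```bash
cat >> m.py <<'E'
from scipy.optimize import least_squares
def wheel(P,y0=None,z0=.1215,q=""):
    w=P[(P[:,0]>.415)&(P[:,0]<.4535)&(P[:,1]>-.30)&(P[:,1]<-.085)&(P[:,2]>.035)&(P[:,2]<.215)]
    # angle measured from up toward robot right (-y); dist to nearest of 6 spokes
    def dist(p):
        a,y,z=p; u=-(w[:,1]-y); v=w[:,2]-z; r=np.hypot(u,v); th=np.arctan2(u,v)
        e=(th-a+np.pi/6)%(np.pi/3)-np.pi/6
        return np.minimum(abs(r*np.sin(e)),.03)
    best=min((least_squares(dist,[a,-.192,z0],loss="soft_l1",f_scale=.004) for a in np.arange(-.5,.55,.15)),key=lambda s:s.cost)
    a,y,z=best.x; print("wheel n",len(w),"a mod60",round(a%(np.pi/3),3),"y,z",round(y,4),round(z,4),"x med",np.median(w[:,0]),"cost",best.cost/len(w)*1e6)
    return best.x
E
python3 - <<'E'
from m import *
for n in("scene","top"):
    im,d=shot(n);P=pts(n,d,full)
    wheel(P)
    for lo,hi in((.14,.154),):
        b=P[(P[:,2]>.06)&(P[:,2]<.25)&(P[:,1]>-.30)&(P[:,1]<-.08)]
        h,e=np.histogram(b[:,0],np.arange(.42,.64,.006)); 
        for i in range(len(h)):
            s=b[(b[:,0]>=e[i])&(b[:,0]<e[i+1])]
            if len(s)>5: print(round(e[i],3),len(s),s[:,1].min(),s[:,1].max(),s[:,2].max(),s[s[:,2].argmax(),1])
    # port angle: barrel interior points at r<46
E
```

```text
wheel n 751 a mod60 0.455 y,z -0.1939 0.1253 x med 0.4419743706088194 cost 3.4466302246735454
0.432 117 -0.22694418209453515 -0.11159445220813702 0.19419226839404624 -0.22694418209453515
0.438 387 -0.276704144951189 -0.11020461592370556 0.19963676746535852 -0.22730519322576054
0.444 194 -0.2781919474017702 -0.11529670810378345 0.20132018248302996 -0.2308194551294127
0.45 32 -0.26924794932327384 -0.17137822882751486 0.1967995741264239 -0.22581342136875066
0.456 17 -0.21837221686054176 -0.17289645727654462 0.1366505321291248 -0.17289645727654462
0.462 211 -0.22218005653489503 -0.16565915757716815 0.15376125806256924 -0.19391507895351845
0.468 64 -0.22254134573156747 -0.16561336362913553 0.15319888462153253 -0.1884577973037586
0.474 64 -0.22235077519840496 -0.16869012324244553 0.1540417789227142 -0.19689081636864764
0.48 195 -0.2211736001494301 -0.14097026131388812 0.174112999452947 -0.18496085290509034
0.486 347 -0.2439274753586176 -0.14922865773995303 0.17416694262050691 -0.19281144705144426
0.492 50 -0.2437023190118697 -0.1547796324535593 0.17222741790384188 -0.18844031141969736
0.49
[... 3925 characters left out ...]
097 -0.13647778152091836 0.17418772501140478 -0.18007945908136455
0.576 84 -0.23236260542943196 -0.1368676387586631 0.17447223798335165 -0.17574841537663535
0.582 85 -0.2336459529218455 -0.13686234419534246 0.17253694831433908 -0.17872229293824282
0.588 198 -0.23617835702201806 -0.1340817944359322 0.17631435693359787 -0.19162987007784354
0.594 24 -0.23241621018897948 -0.15031376140487251 0.17394418338155004 -0.17929767757465562
0.6 37 -0.21021217186947655 -0.1568062361855941 0.1558875683479295 -0.17952401813819036
0.606 47 -0.21102176320968308 -0.1547899492912956 0.15534560798496577 -0.19011269484918694
0.612 42 -0.2122873540731438 -0.15528084273935308 0.1539235197017197 -0.18553909402553018
```

move_arm([
  [[-501,-452,80],[0,0,1.317],0],
  [[-501,-452,80],[0,0,1.317],0],
  [[-501,-452,80],[0,0,1.317],0],
  [[-501,-452,80],[0,0,1.317],0],
  [[-501,-452,80],[0,0,1.317],0],
  [[-501,-452,80],[0,0,1.317],0],
  [[-501,-452,80],[0,0,1.317],0],
  [[-501,-452,80],[0,0,1.317],0],
  [[-501,-452,80],[0,0,1.317],0],
  [[-501,-452,80],[0,0,1.317],0],
], force=30)

```text
time_s: 2.45
eef_pos: [0.5045, 0.1167, 0.1579]
eef_rot: [0.702, 0.712, 0.001, 0.0]
wrist_force: [0.0, 0.3, -0.2]
width: 1.0
grasp_force: 0.0
```

move_arm([
  [[-43,29,30],[0,0,0],0],
  [[-43,29,50],[0,0,0],0],
  [[-43,29,50],[0,0,0],0],
  [[-43,29,50],[0,0,0],0],
])

```text
time_s: 2.95
eef_pos: [0.533, 0.0766, 0.1084]
eef_rot: [0.702, 0.713, 0.0, -0.0]
wrist_force: [0.5, 0.7, -0.2]
width: 1.001
grasp_force: 0.0
```

```bash
python3 - <<'E'
from m import *
st()
for n in("scene","top"):
    im,d=shot(n);P=pts(n,d,full)
    s=telemetry.read_state(); print(n,"tcp px",proj(n,s["eef_pos"]))
    cv2.imwrite(f"pics/{n}2.png",cv2.resize(im[150:300,190:350],None,fx=2.5,fy=2.5,interpolation=2))
a=cv2.imread("pics/scene2.png");b=cv2.imread("pics/top2.png");cv2.imwrite("pics/p2.png",np.hstack([a,b]))
E
```

```text
{'time_s': 2.95, 'q': [-0.2503, 0.43, 0.0712, 1.9462, -0.0436, 0.7661, -0.1386], 'eef_pos': [0.533, 0.0766, 0.1084], 'eef_rot': [0.7016, 0.7126, 0.0005, -0.0], 'wrist_force': [0.5199, 0.7267, -0.1516], 'width': 1.0006, 'grasp_force': 0.0}
[[-0.0156, 0.9999, 0.0006], [0.9999, 0.0156, 0.0007], [0.0007, 0.0006, -1.0]]
scene tcp px [[245.8874 212.0147]]
top tcp px [[232.94   219.0283]]
```

View pics/p2.png

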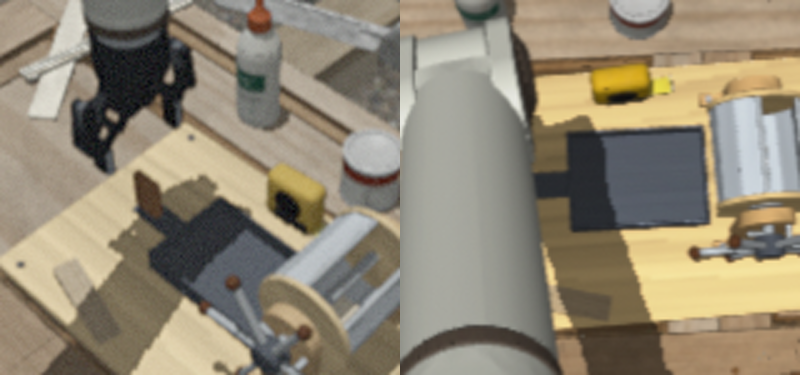

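move_arm([
  [[-2,1,35],[0,0,0],0],
  [[-2,1,66],[0,0,0],0],
  [[-2,1,66],[0,0,0],0],
  [[-2,1,66],[0,0,0],220],
  [[-2,1,66],[0,0,0],220],
  [[-2,1,66],[0,0,0],220],
  [[-2,1,66],[0,0,0],220],
  [[-2,1,66],[0,0,0],220],
  [[-2,1,66],[0,0,0],220],
  [[-2,1,66],[0,0,0],220],
], force=30)

```text
time_s: 4.3
eef_pos: [0.5344, 0.0736, 0.0423]
eef_rot: [0.702, 0.712, 0.0, 0.0]
wrist_force: [-0.7, 0.1, 5.8]
width: 0.137
grasp_force: 8.6
```

move_arm([
  [[-6,0,0],[0,0,-0.016],220],
  [[-18,0,0],[0,0,-0.016],220],
  [[-32,0,0],[0,0,-0.016],220],
  [[-46,-1,0],[0,0,-0.016],220],
  [[-60,-1,0],[0,0,-0.016],220],
  [[-74,-2,0],[0,0,-0.016],220],
  [[-88,-2,0],[0,0,-0.016],220],
  [[-98,-2,0],[0,0,-0.016],220],
  [[-106,-2,0],[0,0,-0.016],220],
  [[-106,-2,0],[0,0,-0.016],220],
])

```text
time_s: 5.55
eef_pos: [0.534, -0.0328, 0.0423]
eef_rot: [0.697, 0.717, 0.001, 0.0]
wrist_force: [-0.3, 1.0, 6.3]
width: 0.134
grasp_force: 8.5
```

move_arm([
  [[-3,0,0],[0,0,0],220],
  [[-5,0,0],[0,0,0],220],
  [[-7,0,0],[0,0,0],220],
  [[-9,0,0],[0,0,0],220],
  [[-9,0,0],[0,0,0],220],
])

```text
time_s: 6.18
eef_pos: [0.5343, -0.0402, 0.0423]
eef_rot: [0.696, 0.718, 0.001, -0.0]
wrist_force: [-0.4, 4.3, 5.6]
width: 0.138
grasp_force: 8.5
```

move_arm([
  [[-2,0,0],[0,0,0],220],
  [[-4,0,0],[0,0,0],220],
  [[-4,0,0],[0,0,0],220],
])

```text
time_s: 6.55
eef_pos: [0.5344, -0.0441, 0.0423]
eef_rot: [0.696, 0.718, 0.001, -0.0]
wrist_force: [0.7, 5.1, 6.7]
width: 0.14
grasp_force: 8.5
```

move_arm([
  [[-2,0,0],[0,0,0],220],
  [[-4,0,0],[0,0,0],220],
  [[-4,0,0],[0,0,0],220],
])

```text
time_s: 6.92
eef_pos: [0.5344, -0.0469, 0.0422]
eef_rot: [0.696, 0.718, 0.001, -0.001]
wrist_force: [-0.6, 7.2, 7.1]
width: 0.136
grasp_force: 8.6
```

move_arm([
  [[-2,0,0],[0,0,0],220],
  [[-4,0,0],[0,0,0],220],
  [[-4,0,0],[0,0,0],220],
  [[-4,0,0],[0,0,0],220],
])

```text
time_s: 7.42
eef_pos: [0.5345, -0.0485, 0.0419]
eef_rot: [0.695, 0.719, 0.002, -0.002]
wrist_force: [0.4, 12.9, 5.1]
width: 0.14
grasp_force: 8.6
```

```bash
python3 - <<'E'
from m import *
st()
s,d=shot("scene");t,d=shot("top")
a=cv2.resize(s[210:330,220:380],None,fx=2.5,fy=2.5,interpolation=2);b=cv2.resize(t[170:290,220:380],None,fx=2.5,fy=2.5,interpolation=2);cv2.imwrite("pics/p3.png",np.hstack([a,b]))
E
```

```text
{'time_s': 7.425, 'q': [-0.003, 0.5368, 0.0579, 1.9761, -0.0587, 0.63, 0.1276], 'eef_pos': [0.5345, -0.0485, 0.0419], 'eef_rot': [0.6952, 0.7188, 0.0019, -0.0016], 'wrist_force': [0.3859, 12.8837, 5.1134], 'width': 0.1398, 'grasp_force': 8.5917}
[[-0.0333, 0.9994, 0.0004], [0.9994, 0.0333, 0.005], [0.0049, 0.0006, -1.0]]
```

View pics/p3.png

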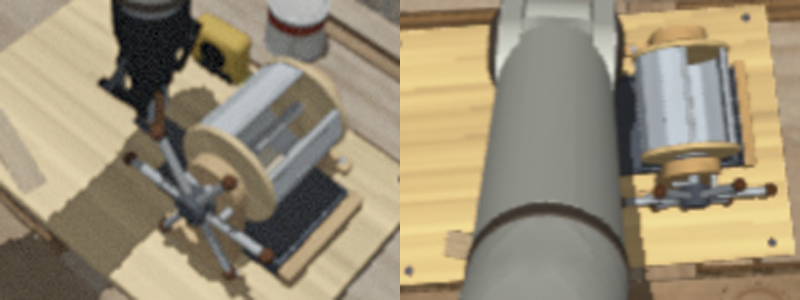

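move_arm([
  [[4,0,0],[0,0,0],220],
  [[4,0,0],[0,0,0],0],
  [[4,0,0],[0,0,0],0],
  [[4,0,0],[0,0,0],0],
  [[4,0,-5],[0,0,0],0],
  [[4,0,-45],[0,0,0],0],
  [[4,0,-100],[0,0,0],0],
  [[4,0,-160],[0,0,0],0],
  [[4,0,-220],[0,0,0],0],
  [[4,0,-220],[0,0,0],0],
])

```text
time_s: 8.78
eef_pos: [0.5374, -0.0499, 0.2678]
eef_rot: [0.697, 0.718, 0.004, 0.004]
wrist_force: [1.3, -0.0, -0.8]
width: 1.0
grasp_force: 0.0
```

```bash
python3 - <<'E'
from m import *
st()
for n in("scene","top"):
    im,d=shot(n);P=pts(n,d,full)
    g=P[(P[:,2]>.045)&(P[:,2]<.09)&(abs(P[:,0]-.535)<.04)&(P[:,1]>-.1)&(P[:,1]<.0)]
    if len(g)>10: print(n,"grip",len(g),g.min(0),g.max(0),rect(g[g[:,2]>.06]))
    wheel(P)
    cv2.imwrite(f"pics/{n}4.png",cv2.resize(im[200:320,210:370],None,fx=2.5,fy=2.5,interpolation=2))
cv2.imwrite("pics/p4.png",np.hstack([cv2.imread("pics/scene4.png"),cv2.imread("pics/top4.png")]))
E
```

```text
{'time_s': 8.775, 'q': [-0.0326, 0.2281, 0.0885, 1.8118, -0.0229, 1.0913, 0.0936], 'eef_pos': [0.5374, -0.0499, 0.2678], 'eef_rot': [0.6965, 0.7175, 0.0039, 0.0042], 'wrist_force': [1.3034, -0.0446, -0.7633], 'width': 1.0005, 'grasp_force': 0.0}
[[-0.0297, 0.9995, 0.0114], [0.9996, 0.0297, -0.0003], [-0.0006, 0.0114, -0.9999]]
scene grip 126 [ 0.5263 -0.0649  0.0453] [ 0.5392 -0.0297  0.0762] (array([533. , -47.3]), array([12.2, 35.2]), 1.96)
wheel n 750 a mod60 0.454 y,z -0.1941 0.1254 x med 0.44198862828868857 cost 3.5623882994653027
wheel n 379 a mod60 0.461 y,z -0.1902 0.1262 x med 0.4407899135556902 cost 3.4145138326549396
```

View pics/p4.png

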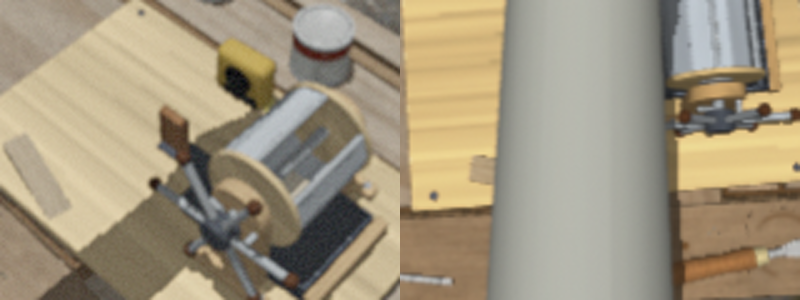

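move_arm([
  [[-50,-40,0],[0,0,0],255],
  [[-95,-75,0],[0,0,0],255],
  [[-134,-105,0],[0,0,0],255],
  [[-134,-105,0],[0,0,0],255],
  [[-134,-105,0],[0,0,0],255],
  [[-134,-105,0],[0,0,0],255],
])

```text
time_s: 9.62
eef_pos: [0.4334, -0.1851, 0.2609]
eef_rot: [0.696, 0.719, -0.0, -0.001]
wrist_force: [0.3, 0.0, -0.5]
width: -0.0
grasp_force: 0.0
```

move_arm([
  [[-3,3,30],[0,0,0],255],
  [[-3,3,55],[0,0,0],255],
  [[-3,3,70],[0,0,0],255],
  [[-3,3,80],[0,0,0],255],
  [[-3,3,88],[0,0,0],255],
  [[-3,3,88],[0,0,0],255],
])

```text
time_s: 10.38
eef_pos: [0.436, -0.1894, 0.1735]
eef_rot: [0.696, 0.718, -0.0, -0.0]
wrist_force: [0.9, 0.4, -0.6]
width: 0.0
grasp_force: 0.0
```

move_arm([
  [[-5,0,5],[0,0,0],255],
  [[-10,0,9],[0,0,0],255],
  [[-15,0,9],[0,0,0],255],
  [[-20,0,9],[0,0,0],255],
  [[-25,0,9],[0,0,0],255],
  [[-30,0,9],[0,0,0],255],
  [[-34,0,9],[0,0,0],255],
  [[-34,0,9],[0,0,0],255],
])

```text
time_s: 11.38
eef_pos: [0.4345, -0.2229, 0.1635]
eef_rot: [0.697, 0.717, -0.001, -0.003]
wrist_force: [-4.0, 3.6, -0.6]
width: -0.005
grasp_force: 3.3
```

```bash
python3 - <<'E'
from m import *
for n in("scene",):
    im,d=shot(n);P=pts(n,d,full)
    P=P[~((P[:,1]<-.20)&(P[:,1]>-.245)&(P[:,2]>.175))]
    wheel(P)
E
```

```text
wheel n 512 a mod60 0.711 y,z -0.1946 0.1248 x med 0.44178205121914843 cost 4.091173215019505
```

move_arm([
  [[-5,0,0],[0,0,0],255],
  [[-10,0,0],[0,0,0],255],
  [[-15,1,0],[0,0,0],255],
  [[-17,1,0],[0,0,0],255],
  [[-17,1,0],[0,0,0],255],
  [[-10,1,0],[0,0,0],255],
  [[-10,1,-50],[0,0,0],255],
  [[-10,1,-100],[0,0,0],255],
  [[-10,1,-100],[0,0,0],255],
])

```text
time_s: 12.55
eef_pos: [0.4413, -0.236, 0.2693]
eef_rot: [0.697, 0.717, 0.002, 0.005]
wrist_force: [0.4, 0.0, -0.7]
width: 0.001
grasp_force: 0.0
```

```bash
python3 - <<'E'
from m import *
for n in("scene",):
    im,d=shot(n);P=pts(n,d,full)
    wheel(P)
    cv2.imwrite("pics/p5.png",cv2.resize(im[150:330,210:400],None,fx=3,fy=3,interpolation=2))
E
```

```text
wheel n 749 a mod60 0.858 y,z -0.1942 0.1255 x med 0.44200442199586887 cost 4.142315162176601
```

View pics/p5.png

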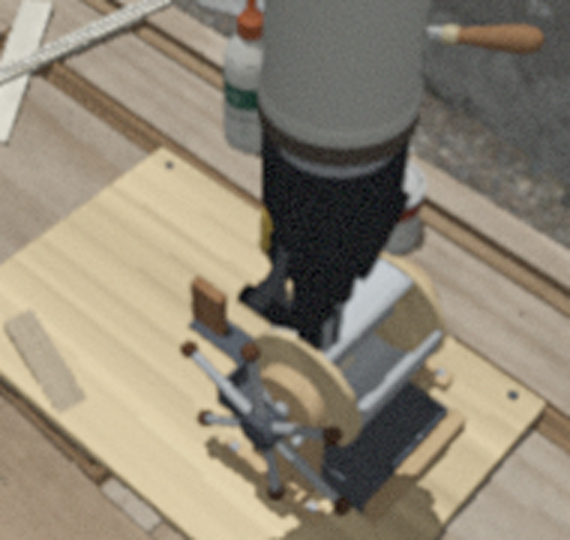

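move_arm([
  [[44,-2,0],[0,0,0],255],
  [[88,-3,0],[0,0,0],255],
  [[88,-3,0],[0,0,0],255],
  [[88,-3,0],[0,0,0],255],
  [[88,-3,40],[0,0,0],255],
  [[88,-3,80],[0,0,0],255],
  [[88,-3,103],[0,0,0],255],
  [[88,-3,103],[0,0,0],255],
])

```text
time_s: 13.6
eef_pos: [0.4308, -0.1467, 0.1598]
eef_rot: [0.697, 0.717, -0.002, -0.002]
wrist_force: [0.4, 0.3, -0.2]
width: 0.001
grasp_force: 0.0
```

move_arm([
  [[-10,4,-3],[0,0,0],255],
  [[-20,6,-4],[0,0,0],255],
  [[-30,6,-4],[0,0,0],255],
  [[-40,6,-4],[0,0,0],255],
  [[-50,6,-4],[0,0,0],255],
  [[-60,6,-4],[0,0,0],255],
  [[-70,6,-4],[0,0,0],255],
  [[-78,6,-4],[0,0,0],255],
  [[-86,6,-4],[0,0,0],255],
  [[-94,6,-4],[0,0,0],255],
])

```text
time_s: 14.85
eef_pos: [0.4413, -0.2394, 0.1655]
eef_rot: [0.696, 0.718, 0.0, -0.001]
wrist_force: [-0.1, 9.0, -3.3]
width: -0.001
grasp_force: 3.4
```

```bash
python3 - <<'E'
from m import *
for n in("scene",):
    im,d=shot(n);P=pts(n,d,full)
    P=P[~((P[:,1]<-.21)&(P[:,1]>-.265)&(P[:,2]>.175))]
    wheel(P)
E
```

```text
wheel n 611 a mod60 0.96 y,z -0.1941 0.1253 x med 0.44178373986882113 cost 4.516397170548144
```

move_arm([
  [[6,0,0],[0,0,0],255],
  [[6,0,-50],[0,0,0],255],
  [[6,0,-105],[0,0,0],255],
  [[6,0,-105],[0,0,0],255],
  [[50,-1,-105],[0,0,0],255],
  [[90,-1,-105],[0,0,0],255],
  [[90,-1,-105],[0,0,0],255],
  [[90,-1,-60],[0,0,0],255],
  [[90,-1,-20],[0,0,0],255],
  [[90,-1,0],[0,0,0],255],
])

```text
time_s: 16.15
eef_pos: [0.4363, -0.1503, 0.1633]
eef_rot: [0.697, 0.717, -0.001, -0.001]
wrist_force: [-0.2, 0.1, -0.3]
width: -0.0
grasp_force: 0.0
```

move_arm([
  [[-10,1,0],[0,0,0],255],
  [[-20,2,0],[0,0,0],255],
  [[-30,2,0],[0,0,0],255],
  [[-40,2,0],[0,0,0],255],
  [[-48,2,2],[0,0,0],255],
  [[-55,2,4],[0,0,0],255],
  [[-61,2,5],[0,0,0],255],
  [[-66,2,6],[0,0,0],255],
  [[-66,2,6],[0,0,0],255],
])

```text
time_s: 17.27
eef_pos: [0.4416, -0.2164, 0.1596]
eef_rot: [0.697, 0.717, -0.0, 0.0]
wrist_force: [-0.9, 0.2, 0.0]
width: -0.0
grasp_force: 0.3
```

```bash
python3 - <<'E'
from m import *
for n in("scene",):
    im,d=shot(n);P=pts(n,d,full)
    P=P[~((P[:,1]<-.19)&(P[:,1]>-.25)&(P[:,2]>.172))]
    wheel(P)
E
```

```text
wheel n 550 a mod60 0.782 y,z -0.1934 0.1254 x med 0.44158221605609077 cost 4.653017633882244
```

move_arm([
  [[-2,0,1],[0,0,0],255],
  [[-4,0,2],[0,0,0],255],
  [[-6,0,2],[0,0,0],255],
  [[-8,0,2],[0,0,0],255],
  [[-10,0,2],[0,0,0],255],
  [[-12,0,2],[0,0,0],255],
  [[-14,0,2],[0,0,0],255],
])

```text
time_s: 18.2
eef_pos: [0.4423, -0.2296, 0.1578]
eef_rot: [0.696, 0.718, 0.0, 0.0]
wrist_force: [-0.7, 3.4, 2.4]
width: -0.002
grasp_force: 1.3
```

```bash
python3 - <<'E'
from m import *
for n in("scene",):
    im,d=shot(n);P=pts(n,d,full)
    P=P[~((P[:,1]<-.19)&(P[:,1]>-.25)&(P[:,2]>.172))]
    wheel(P)
E
```

```text
wheel n 576 a mod60 0.957 y,z -0.1929 0.1255 x med 0.44173467981947284 cost 5.116028736346799
```

move_arm([
  [[-2,0,0],[0,0,0],255],
  [[-4,0,0],[0,0,0],255],
  [[-5,0,0],[0,0,0],255],
  [[-6,0,0],[0,0,0],255],
  [[-7,0,0],[0,0,0],255],
  [[-7,0,0],[0,0,0],255],
])

```text
time_s: 19.0
eef_pos: [0.4424, -0.2364, 0.1577]
eef_rot: [0.696, 0.718, -0.0, 0.0]
wrist_force: [-0.8, 2.5, 1.7]
width: -0.002
grasp_force: 1.0
```

move_arm([
  [[-1,0,0],[0,0,0],255],
  [[-2,0,0],[0,0,0],255],
  [[-3,0,0],[0,0,0],255],
  [[-3,0,0],[0,0,0],255],
])

```text
time_s: 19.5
eef_pos: [0.4425, -0.2392, 0.1577]
eef_rot: [0.696, 0.718, 0.0, -0.0]
wrist_force: [0.1, 3.7, 1.5]
width: -0.001
grasp_force: 1.5
```

```bash
python3 - <<'E'
from m import *
for n in("scene",):
    im,d=shot(n);P=pts(n,d,full)
    P=P[~((P[:,1]<-.19)&(P[:,1]>-.26)&(P[:,2]>.172))]
    wheel(P)
E
```

```text
wheel n 541 a mod60 1.038 y,z -0.1927 0.1258 x med 0.4415996059540337 cost 5.059848968226168
```

move_arm([
  [[-1,0,0],[0,0,0],255],
  [[-2,0,0],[0,0,0],255],
  [[-2,0,0],[0,0,0],255],
])

```text
time_s: 19.92
eef_pos: [0.4426, -0.2394, 0.1575]
eef_rot: [0.696, 0.718, 0.001, -0.001]
wrist_force: [-1.1, 7.9, 3.1]
width: 0.002
grasp_force: 3.2
```

move_arm([
  [[6,0,0],[0,0,0],255],
  [[10,0,0],[0,0,0],255],
  [[10,0,-50],[0,0,0],255],
  [[10,0,-110],[0,0,0],255],
  [[60,0,-140],[0,0,0],255],
  [[120,0,-140],[0,0,0],255],
  [[180,0,-140],[0,0,0],255],
  [[240,0,-140],[0,0,0],255],
  [[300,0,-140],[0,0,0],255],
  [[300,0,-140],[0,0,0],255],
])

```text
time_s: 21.18
eef_pos: [0.4334, 0.0631, 0.298]
eef_rot: [0.693, 0.721, 0.001, 0.0]
wrist_force: [-0.3, -1.2, -0.5]
width: -0.001
grasp_force: 0.0
```

```bash
python3 - <<'E'
from m import *
st()
for n in("scene","top"):
    im,d=shot(n);P=pts(n,d,full)
    wheel(P)
    g=P[(P[:,2]>.045)&(P[:,2]<.09)&(abs(P[:,0]-.535)<.04)&(P[:,1]>-.1)&(P[:,1]<.0)]
    if len(g)>10: print(n,"grip",g.min(0),g.max(0),rect(g[g[:,2]>.06]))
    for x in spotter.trace("dowel_a_mid",n):
        p=pts(n,d,x["mask"]); print(n,round(x["p"],2),x["rect"],np.median(p,axis=0) if len(p) else "")
    b=im[200:330,240:390] if n=="scene" else im[170:300,240:390]
    cv2.imwrite(f"pics/{n}6.png",cv2.resize(b,(400,347),interpolation=2))
cv2.imwrite("pics/p6.png",np.hstack([cv2.imread("pics/scene6.png"),cv2.imread("pics/top6.png")]))
E
```

```text
{'time_s': 21.175, 'q': [-0.1089, 0.0191, -0.0977, 1.9788, 0.0013, 1.1424, -0.1687], 'eef_pos': [0.4334, 0.0631, 0.298], 'eef_rot': [0.6934, 0.7205, 0.0008, 0.0001], 'wrist_force': [-0.3348, -1.2182, -0.4702], 'width': -0.0015, 'grasp_force': 0.0}
[[-0.0383, 0.9993, 0.0012], [0.9993, 0.0383, 0.001], [0.0009, 0.0013, -1.0]]
wheel n 751 a mod60 0.001 y,z -0.1941 0.1255 x med 0.4419904986951414 cost 3.6986290016175807
scene grip [ 0.5259 -0.0651  0.0453] [ 0.5403 -0.0298  0.076 ] (array([533.4, -47.4]), array([13.6, 35.3]), 1.79)
scene 0.47 [270.7, 233.5, 90.4, 90.1] [ 0.5062 -0.2036  0.1544]
wheel n 393 a mod60 0.004 y,z -0.1896 0.1256 x med 0.44085271849599356 cost 3.34051621769979
top grip [ 0.5256 -0.0614  0.0461] [ 0.5384 -0.0282  0.0805] (array([531.5, -44.8]), array([32.7, 12.6]), 87.36)
```

View pics/p6.png

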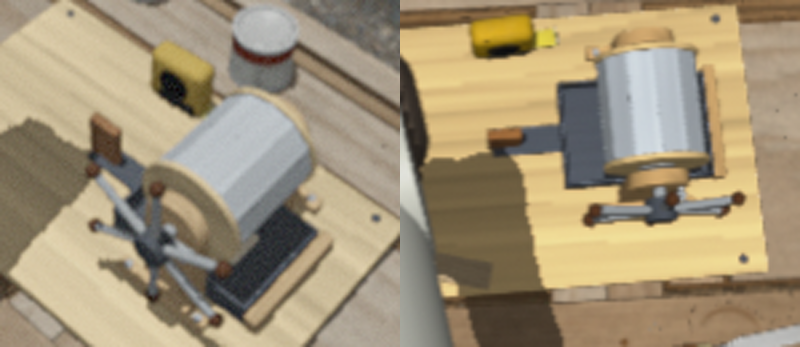

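```bash
python3 -c "
from rig import manip; print(manip.finish_job())"
```

```text
the job is handed in; nothing more can be done
None
```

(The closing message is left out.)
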